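# Find the rocking corner of a kiln shelf and press its wedge home

### The arm

A 7-joint arm with a two-finger parallel gripper is mounted at the origin on the work surface. World frame = base frame: x ahead of the robot, y to its left, z up, the work surface at z = 0. Lengths are in mm, angles in rad, forces in N, time in s.
With the tool pointing down it reaches from about 350 to 900 mm from the base axis. Payload 19.9 kg.
Tool frame: the origin (TCP) lies at the very end of the fingers, on their centre line; the grasp point (between the pads) lies 19 mm behind it (pinch_z is the distance from the TCP to the grasp point, in mm); y points along the fingers, x is the direction in which the jaws open and shut, and the axes are right-handed (so a half turn about y gives the same grasp; the last joint's range is limited). The gripper opens to 85 mm and grips with 20 to 120 N. Pads are 22 mm wide; open, the fingers measure 114 mm over their backs; the gripper's body (76 mm by 85 mm) begins 54 mm behind the grasp point. The pads swing forward as they close: fully open they stand 13 mm farther back than shut.
Start: joints at [-1.353, 0.417, -0.01, 1.614, 0.005, 1.111, -0.053], TCP at [159.941, 604.169, 231.26] pointing down, gripper open.
Joint ranges: [-2.81, 2.81], [-0.39, 2.02], [-1.27, 1.25], [0.06, 2.57], [-1.19, 4.33], [0.19, 2], [-2.82, 2.82]. Speed limits (rad/s): [1.89, 1.89, 2.39, 2.39, 3.01, 3.01, 3.01].

### API

Orientations are given as a rotation vector (axis times angle).
In Python, from workcell import * gives the robot as it stands.
- The arm moves only by the shell command python3 -m creep 'ROWS' [OPENING]. ROWS is JSON, a list of rows, each a list of 6 numbers: the shift along the tool's x, y, z in mm, then the turn, a rotation vector about the tool's x, y, z in rad. In form: [[dx, dy, dz, ax, ay, az], ...]. A call has 1 to 20 rows; each row is the pose to reach, as a shift and turn from the pose measured when the call began, along the tool's axes at that moment; what a row does not reach only later rows make up. A row lasts 1/8 s, in which the tool goes at most 62.5 mm and 10.7 degrees, less where a joint would pass 70% of its speed; a pose out of reach is approached as far as the arm can. A call with a gripper value outside its range is refused whole. OPENING is the finger opening in mm, from 0 to 85.4, set as the call begins (- or left out, the last holds). The fingers move at their own pace and stop on an object; the grip force is fixed at half the most. Time passes only in rows, so rows that repeat a pose let the fingers close. It gives the time, the measured TCP pose, the force and the opening at its end, in the units of the state.
- get_state(): the state, without advancing time (a new reading comes with each control period).
- snapshot(name): name is "side" or "top" or "wrist"; returns the picture (420x560x3 uint8, red, green, blue); there is no depth.
- camera_model(name): a dict with "K" (3x3 intrinsics, pixels), "k1" (the pictures are not rectified: a ray, as slopes to the right and down, at radius r is drawn at 1 + k1 r^2 times it, then the intrinsics apply), "rvec" (rotation vector, rad) and "tvec" (3), from world to camera coordinates, as OpenCV has them; the wrist camera has in their place "T_tool_cam" (4x4, takes a point from camera to tool coordinates, whose origin is the TCP and whose axes are the tool frame's). Camera axes: x right, y down, z forward; pixel columns grow to the right and rows downward; lengths in mm; the calibration is good to about 2 mm. A picture is of the moment at which its call begins: read the wrist's pose just before it. camera_model takes no time and is no camera call.
- hand_in(): hands the job in, once; it reports no verdict.
Trained networks look in the newest picture that a camera, given by its name, has taken for a name from the list of things; names that differ only in an ending like _2 or _b are one class to them, and where a whole thing is asked for, a point or a joint stands for the part that bears it (a point fixed in the world has none). Each returns a list of dicts, best first, with "conf" (0 to 1); they miss things now and then, are a little off and sometimes report something else, mostly with a low value. They report only what shows in the picture. A call takes as long as a camera call. They do not tell look-alikes from the thing itself.
- look_for(label, camera): "extent" ([left, top, right, bottom] in pixels, round what is visible of it).
The state is a dict: "time_s": time; "joint_positions": joint angles; "joint_vel": joint speeds; "joint_torque": joint torques, N m; "ee_pos": TCP position; "tool_rot": TCP orientation; "contact_force": force on the tool from outside, world axes, zero at the start; "ft_torque": the same for the moment, N m; "grip_width": finger opening in mm.
Only numpy, scipy, OpenCV 4.12 (cv2) and the standard library are available. Lean on these libraries where they do the work, as an engineer would, in place of code of your own. Each camera call takes 0.05 s, during which the arm holds its last target. There are 200 camera calls.

### The job

The small kiln shelf with the bowl on it stands on four props, each topped by a heeled wedge, and one of its corners rocks. With a fingertip, press down on the shelf's corners one after another until you find the one that gives, then push that corner's wedge in under the shelf until its heel lies flat against the prop, and press firmly on that corner once more to make sure it is solid. Only press and push: do not pick up or lift anything, and leave the other three wedges, the bowl, the shelf and the things around it where they are.

Things in the scene. Friction and masses are not known exactly. Their poses are not given: they have to be found in the camera images.
- floor_shelf: Lower kiln shelf: cream slab 200 x 200 x 15 mm, fixed flat on the bench at any yaw. Origin at the centre of its underside, z up, x, y along its sides. Four square props (36 x 36 mm, 50 mm tall, one of them, at any corner, a few mm shorter) stand fixed on it, centres at x = +-62, y = +-68 mm in this frame, so their outer faces are at y = +-86 mm.
- shelf: Upper kiln shelf, the plate that rocks: loose cream slab 160 x 160 x 14 mm, 0.65 to 0.95 kg, level, sides parallel to the lower shelf's, lying on the four wedges. Origin at the centre of its underside, 78 mm above the bench; top at 92 mm. Three corners are solid; the one over the short prop gives 3 to 4.5 mm under 2 to 4 N, is then hard, and rises again when let go.
- corner_1 (a point): Place to press on the upper shelf's corner 1: on its top face, 14 mm in from both edges (+66, +66 mm from the middle in the shelf's x, y). It moves with the shelf, so its height shows whether the corner gives.
- corner_2 (a point): Place to press on the upper shelf's corner 2: on its top face, 14 mm in from both edges (-66, +66 mm from the middle in the shelf's x, y). It moves with the shelf, so its height shows whether the corner gives.
- corner_3 (a point): Place to press on the upper shelf's corner 3: on its top face, 14 mm in from both edges (-66, -66 mm from the middle in the shelf's x, y). It moves with the shelf, so its height shows whether the corner gives.
- corner_4 (a point): Place to press on the upper shelf's corner 4: on its top face, 14 mm in from both edges (+66, -66 mm from the middle in the shelf's x, y). It moves with the shelf, so its height shows whether the corner gives.
- wedge_1: Wedge (shim) of corner 1, on the lower shelf's +y side; heel flat on the prop, its origin is at y = +86 mm in the lower shelf's frame. All four alike: loose, dark grey, 60 g, 30 mm wide, 66 mm long, 18.5 mm thick at the heel to 2 mm. Origin mid-width on the flat underside at the heel's inner face; x points inwards, the way to push. Heel: x -6 to 0 mm, from 6 mm below to 18.5 mm above the underside.
- wedge_2: Wedge (shim) of corner 2, on the lower shelf's +y side; heel flat on the prop, its origin is at y = +86 mm in the lower shelf's frame. Shaped as wedge 1. At the start every wedge lies on its prop (underside 65 mm above the bench, 61 on the short one), its thick end sticking out, the heel's inner face 15 mm off the prop's outer face.
- wedge_3: Wedge (shim) of corner 3, on the lower shelf's -y side; heel flat on the prop, its origin is at y = -86 mm in the lower shelf's frame. Shaped as wedge 1. The wedge on the short prop can be pushed all 15 mm in, with about 1 to 8 N, and takes up the play just as its heel meets the prop.
- wedge_4: Wedge (shim) of corner 4, on the lower shelf's -y side; heel flat on the prop, its origin is at y = -86 mm in the lower shelf's frame. Shaped as wedge 1. The three wedges on full-height props are tight as they are; pushing one in would raise or shove the shelf.
- bowl: Bystander: a reddish bisque bowl, rim 92 mm across, 42 mm high, loose on the middle of the upper shelf. Origin at the centre of its underside.
- spare_prop: Bystander: a spare kiln prop, 36 x 36 x 75 mm, cream, loose, standing upright on the bench beside the floor shelf. Origin at the centre of its underside.
- glaze_pot: Bystander: a small clear glaze jar with a white cap, 40 mm across, 45 mm high, loose, standing on the bench beside the floor shelf, midway between two wedges. Origin at the centre of its underside.
- pinch_pot: Bystander: a small bisque pinch pot, 54 mm across, 38 mm high, loose on the bench beside the floor shelf. Origin at the centre of its underside.
- beaker: Bystander: a bisque beaker, 72 mm across, 85 mm high, loose on the bench to the left of the stack. Origin at the centre of its underside.
Mind the look-alikes: they are no part of the job. Leave any blue look-alike of the shelf alone.

How it is judged (in metres and radians):
On the way, in this order (a step that is already met when the one before it is completed fails the run):
1. a finger presses the corner that rocks until it gives way (2.2 mm or more) (contact force between the fingers and shelf above 0.5 N and height (world z) of any of corner_1, corner_2, corner_3, corner_4 below 0.09005 m), for 0.1 s.
2. the wedge on the short prop is pushed in until its heel lies on the prop (within 2.5 mm) (((y of wedge_1 in the frame of floor_shelf below 0.0885 m and angle between the x axis of wedge_1 and the y axis of floor_shelf, either way round below 0.15 rad and height (world z) of wedge_1 below 0.0633 m) or (y of wedge_2 in the frame of floor_shelf below 0.0885 m and angle between the x axis of wedge_2 and the y axis of floor_shelf, either way round below 0.15 rad and height (world z) of wedge_2 below 0.0633 m) or (y of wedge_3 in the frame of floor_shelf above -0.0885 m and angle between the x axis of wedge_3 and the y axis of floor_shelf, either way round below 0.15 rad and height (world z) of wedge_3 below 0.0633 m) or (y of wedge_4 in the frame of floor_shelf above -0.0885 m and angle between the x axis of wedge_4 and the y axis of floor_shelf, either way round below 0.15 rad and height (world z) of wedge_4 below 0.0633 m))), for 0.2 s.
3. the corner above that wedge is pressed again, with more than 3 N, and holds (contact force between the fingers and shelf above 3 N and (((y of wedge_1 in the frame of floor_shelf below 0.0885 m and angle between the x axis of wedge_1 and the y axis of floor_shelf, either way round below 0.15 rad and height (world z) of wedge_1 below 0.0633 m) and horizontal distance between the grasp point and corner_1 below 0.045 m and height (world z) of corner_1 above 0.09045 m) or ((y of wedge_2 in the frame of floor_shelf below 0.0885 m and angle between the x axis of wedge_2 and the y axis of floor_shelf, either way round below 0.15 rad and height (world z) of wedge_2 below 0.0633 m) and horizontal distance between the grasp point and corner_2 below 0.045 m and height (world z) of corner_2 above 0.09045 m) or ((y of wedge_3 in the frame of floor_shelf above -0.0885 m and angle between the x axis of wedge_3 and the y axis of floor_shelf, either way round below 0.15 rad and height (world z) of wedge_3 below 0.0633 m) and horizontal distance between the grasp point and corner_3 below 0.045 m and height (world z) of corner_3 above 0.09045 m) or ((y of wedge_4 in the frame of floor_shelf above -0.0885 m and angle between the x axis of wedge_4 and the y axis of floor_shelf, either way round below 0.15 rad and height (world z) of wedge_4 below 0.0633 m) and horizontal distance between the grasp point and corner_4 below 0.045 m and height (world z) of corner_4 above 0.09045 m))), for 0.1 s.
At the end, for the whole second after the job is handed in: The rocking corner's wedge is home (heel within 2.5 mm of the prop, square to 0.15 rad); other wedges moved under 6 mm, shelf under 10 mm and at rest, all corners within 1.8 mm of level height; bowl, props, jar and pots upright, moved under 30 mm ((((y of wedge_1 in the frame of floor_shelf below 0.0885 m and angle between the x axis of wedge_1 and the y axis of floor_shelf, either way round below 0.15 rad and height (world z) of wedge_1 below 0.0633 m) and distance of each of wedge_2, wedge_3, wedge_4 from where it was at the start of the episode below 0.006 m) or ((y of wedge_2 in the frame of floor_shelf below 0.0885 m and angle between the x axis of wedge_2 and the y axis of floor_shelf, either way round below 0.15 rad and height (world z) of wedge_2 below 0.0633 m) and distance of each of wedge_1, wedge_3, wedge_4 from where it was at the start of the episode below 0.006 m) or ((y of wedge_3 in the frame of floor_shelf above -0.0885 m and angle between the x axis of wedge_3 and the y axis of floor_shelf, either way round below 0.15 rad and height (world z) of wedge_3 below 0.0633 m) and distance of each of wedge_1, wedge_2, wedge_4 from where it was at the start of the episode below 0.006 m) or ((y of wedge_4 in the frame of floor_shelf above -0.0885 m and angle between the x axis of wedge_4 and the y axis of floor_shelf, either way round below 0.15 rad and height (world z) of wedge_4 below 0.0633 m) and distance of each of wedge_1, wedge_2, wedge_3 from where it was at the start of the episode below 0.006 m)) and height (world z) of corner_1 between 0.09045 and 0.09405 m and height (world z) of corner_2 between 0.09045 and 0.09405 m and height (world z) of corner_3 between 0.09045 and 0.09405 m and height (world z) of corner_4 between 0.09045 and 0.09405 m and distance of shelf from where it was at the start of the episode below 0.01 m and linear speed of shelf below 0.01 m/s and angle between each of bowl, spare_prop, glaze_pot, pinch_pot, beaker's own z axis and vertical below 0.1 rad and distance of each of bowl, spare_prop, glaze_pot, pinch_pot, beaker from where it was at the start of the episode below 0.03 m); the robot touches nothing.
It fails at once if a wedge is lifted (15 mm) or pulled off its prop (height (world z) of any of wedge_1, wedge_2, wedge_3, wedge_4 above 0.08 m or height (world z) of any of wedge_1, wedge_2, wedge_3, wedge_4 below 0.05 m).
It fails at once if a corner of the shelf is lifted (10 mm) (height (world z) of any of corner_1, corner_2, corner_3, corner_4 above 0.10225 m).
It fails at once if the shelf is shoved out of place (20 mm) (distance of shelf from where it was at the start of the episode above 0.02 m).
It fails at once if a bystander is picked up (20 mm) or knocked over (height (world z) of bowl above 0.112 m or height (world z) of any of spare_prop, glaze_pot, pinch_pot, beaker above 0.02 m or angle between any of bowl, spare_prop, glaze_pot, pinch_pot, beaker's own z axis and vertical above 0.5 rad).
It also fails if it takes over 64 s, if anything falls off the work surface, if the arm or the gripper's body presses on something with over 40 N, if the wrist force passes 120 N, or if a joint passes its speed limit or range.

## Working session

There is one attempt and no reset: what is moved stays moved. The work goes in short steps, Python scripts to look and compute and a shell command to move; the robot and the scene stay as the last step left them, time stands still between calls to the robot, and variables do not carry over. Pictures are saved under pics/ and viewed, about 8 in all and at most 12, crops included, and the job is handed in when it is done.

```bash
mkdir -p pics; ls; python3 - <<'E'
from workcell import *
import cv2,numpy as np
s=get_state();print({k:np.round(v,3).tolist() for k,v in s.items()})
for n in("side","top"):
    im=snapshot(n);cv2.imwrite(f"pics/{n}0.png",im[:,:,::-1])
    m=camera_model(n);print(n,m)
    for l in("shelf","floor_shelf","wedge_1","bowl","spare_prop","glaze_pot","pinch_pot","beaker"):
        print(l,[(np.round(d["extent"]).astype(int).tolist(),round(d["conf"],2)) for d in look_for(l,n)[:6]])
print(camera_model("wrist"))
E
```

```text
pics
{'time_s': 0.0, 'joint_positions': [-1.354, 0.418, -0.01, 1.614, 0.005, 1.111, -0.053], 'joint_vel': [0.0, 0.001, -0.001, 0.0, 0.001, -0.0, -0.0], 'joint_torque': [0.0, -86.445, 0.679, -43.49, 0.019, 0.008, -0.0], 'ee_pos': [159.842, 603.828, 230.631], 'tool_rot': [-1.321, -1.016, 1.017], 'contact_force': [-0.019, -0.554, 0.464], 'ft_torque': [0.075, 0.04, -0.013], 'grip_width': 85.321}
side {'K': array([[429.77896196,   0.        , 278.17976368],
       [  0.        , 429.77896196, 209.07299771],
       [  0.        ,   0.        ,   1.        ]]), 'k1': -0.1234704432824431, 'rvec': array([ 2.45457314, -0.13234708,  0.02276992]), 'tvec': array([-528.16283676,  238.61983233,  811.52291877])}
shelf [([170, 225, 259, 309], 0.94), ([248, 313, 353, 417], 0.9)]
floor_shelf [([236, 337, 362, 418], 0.71)]
wedge_1 [([230, 395, 247, 419], 0.9), ([343, 317, 362, 336], 0.81), ([232, 321, 248, 342], 0.75), ([353, 387, 367, 412], 0.62), ([246, 311, 351, 415], 0.26)]
bowl [([270, 324, 333, 383], 0.74)]
spare_prop [([283, 278, 312, 315], 0.61)]
glaze_pot [([203, 361, 234, 388], 0.7)]
pinch_pot
[... 749 characters left out ...]
412, 275], 0.86), ([373, 167, 444, 242], 0.6)]
pinch_pot [([446, 192, 470, 213], 0.68)]
beaker [([104, 216, 147, 248], 0.83), ([425, 241, 447, 253], 0.29)]
{'K': array([[291.95474646,   0.        , 278.00093977],
       [  0.        , 291.95474646, 212.53921658],
       [  0.        ,   0.        ,   1.        ]]), 'k1': -0.03657789115410565, 'T_tool_cam': array([[ 9.99999797e-01, -3.31222133e-04,  5.45185986e-04,
         1.37803958e+00],
       [-6.18954454e-04, -2.96973053e-01,  9.54885660e-01,
        -1.43150470e+02],
       [-1.54373719e-04, -9.54885803e-01, -2.96973198e-01,
         7.53369882e+01],
       [ 0.00000000e+00,  0.00000000e+00,  0.00000000e+00,
         1.00000000e+00]])}
```

```bash
python3 - <<'E'
import cv2,numpy as np
a=cv2.imread("pics/side0.png")[200:420,150:400];b=cv2.imread("pics/top0.png")[120:340,230:490]
a=cv2.resize(a,None,fx=1.6,fy=1.6,interpolation=3);b=cv2.resize(b,None,fx=1.54,fy=1.6,interpolation=3)
cv2.imwrite("pics/c1.png",np.hstack([a,b])[:, :800])
from scipy.spatial.transform import Rotation as R
print(R.from_rotvec([-1.321,-1.016,1.017]).as_matrix().round(3))
E
```

```text
[[ 0.256 -0.    -0.967]
 [ 0.967 -0.001  0.256]
 [-0.001 -1.     0.   ]]
```

View pics/c1.png

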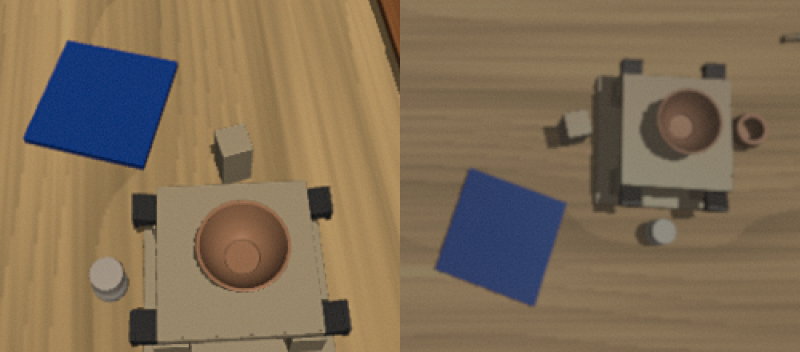

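```bash
cat > h.py <<'E'
from workcell import *
import cv2,numpy as np
from scipy.optimize import least_squares
from scipy.spatial.transform import Rotation as R
def proj(P,n):
    P=np.atleast_2d(P).astype(float);m=camera_model(n)
    c=P@R.from_rotvec(m["rvec"]).as_matrix().T+m["tvec"]
    return todist(c,m)
def todist(c,m):
    s=c[:,:2]/c[:,2:];s=s*(1+m["k1"]*(s**2).sum(1,keepdims=True));K=m["K"]
    return s*[K[0,0],K[1,1]]+[K[0,2],K[1,2]]
def projw(P,st):
    m=camera_model("wrist");Rt=R.from_rotvec(st["tool_rot"]).as_matrix()
    t=(np.atleast_2d(P)-st["ee_pos"])@Rt;T=m["T_tool_cam"]
    return todist((t-T[:3,3])@T[:3,:3],m)
E
python3 - <<'E'
from h import *
S=np.array([[158,187],[303,182],[326,333],[157,340]])/1.6+[150,200]
T=(np.array([[622,187],[623,75],[728,80],[732,190]])-[400,0])/[1.54,1.6]+[230,120]
sq=80*np.array([[-1,-1],[-1,1],[1,1],[1,-1]])
def pts(p):
    c,s=np.cos(p[3]),np.sin(p[3]);return np.c_[sq@np.array([[c,s],[-s,c]])+p[:2],np.full(4,p[2])]
def f(p): return np.r_[(proj(pts(p),"side")-S).ravel(),(proj(pts(p),"top")-T).ravel()]
for y0 in(0,np.pi/2,np.pi,-np.pi/2):
    r=least_squares(f,[400,200,92,y0]);print(r.cost,r.x.round(3));
    if r.cost<60: print(f(r.x).round(1));print(pts(r.x).round(0))
def tri(a,b):
    return least_squares(lambda p:np.r_[proj(p,"side")[0]-a,proj(p,"top")[0]-b],[500,100,40]).x.round(0)
print("glaze cap",tri([150+106/1.6,200+270/1.6],[230+264/1.54,120+230/1.6]))
print("spare top",tri([150+231/1.6,200+135/1.6],[230+176/1.54,120+122/1.6]))
print("beaker",tri([235,120],[125,232]))
E
```

```text
7.593831951506183 [ 548.465 -143.294   88.911   -1.627]
[-1.6  0.5  0.8 -1.1 -0.5  0.1 -0.4  1.7 -1.1 -1.8 -1.1 -1.   0.5 -0.2
 -0.3  0.5]
[[ 473.  -59.   89.]
 [ 633.  -68.   89.]
 [ 624. -228.   89.]
 [ 464. -219.   89.]]
7.593831951505095 [ 548.465 -143.294   88.911   -1.627]
[-1.6  0.5  0.8 -1.1 -0.5  0.1 -0.4  1.7 -1.1 -1.8 -1.1 -1.   0.5 -0.2
 -0.3  0.5]
[[ 473.  -59.   89.]
 [ 633.  -68.   89.]
 [ 624. -228.   89.]
 [ 464. -219.   89.]]
7.59383195150621 [ 548.465 -143.294   88.911    4.656]
[-1.6  0.5  0.8 -1.1 -0.5  0.1 -0.4  1.7 -1.1 -1.8 -1.1 -1.   0.5 -0.2
 -0.3  0.5]
[[ 473.  -59.   89.]
 [ 633.  -68.   89.]
 [ 624. -228.   89.]
 [ 464. -219.   89.]]
7.593831951504981 [ 548.465 -143.294   88.911   -1.627]
[-1.6  0.5  0.8 -1.1 -0.5  0.1 -0.4  1.7 -1.1 -1.8 -1.1 -1.   0.5 -0.2
 -0.3  0.5]
[[ 473.  -59.   89.]
 [ 633.  -68.   89.]
 [ 624. -228.   89.]
 [ 464. -219.   89.]]
glaze cap [ 413. -130.   51.]
spare top [562.   1.  81.]
beaker [477. 492.  73.]
```

```bash
python3 -m creep '[[-71,0,-61,0,0.171,0],[-143,0,-122,0,0.342,0],[-214,0,-183,0,0.513,0],[-285,20,-244,0,0.684,0],[-357,30,-305,0,0.855,0],[-428,40,-366,0,1.026,0],[-500,50,-427,0,1.197,0],[-571,60,-489,0,1.368,0],[-571,60,-489,0,1.368,0],[-571,60,-489,0,1.368,0],[-571,60,-489,0,1.368,0],[-571,60,-489,0,1.368,0],[-571,60,-489,0,1.368,0],[-571,60,-489,0,1.368,0],[-571,60,-489,0,1.368,0],[-571,60,-489,0,1.368,0],[-571,60,-489,0,1.368,0]]' 0
python3 - <<'E'
from h import *
s=get_state();im=snapshot("wrist")[:,:,::-1].copy()
print({k:np.round(s[k],3).tolist() for k in("time_s","ee_pos","tool_rot","contact_force","joint_positions","grip_width")})
u=np.array([.998,-.056]);v=np.array([.056,.998]);c=np.array([548.5,-143.3])
for a in(-1,1):
  for b in(-1,1):
    for r,z,col in((80,92,(0,0,255)),(66,92,(0,255,0))):
      p=projw(np.r_[c+r*a*u+r*b*v,z],s)[0]
      if abs(p).max()<900: cv2.circle(im,tuple(int(x) for x in p),3,col,1)
p=projw(s["ee_pos"],s)[0];print(p);cv2.circle(im,tuple(int(x) for x in p),4,(255,0,0),1)
cv2.imwrite("pics/w1.png",im)
E
```

```text
time_s: 3.02
ee_pos: [486.5, -72.3, 171.5]
tool_rot: [-1.57, 0.043, -0.043]
contact_force: [0.6, 0.5, 1.4]
grip_width: -0.4
{'time_s': 3.025, 'ee_pos': [486.524, -72.264, 171.506], 'tool_rot': [-1.57, 0.043, -0.043], 'contact_force': [0.641, 0.509, 1.428], 'joint_positions': [-0.476, 0.3, 0.659, 2.015, -0.234, 0.9, 0.254], 'grip_width': -0.376}
[276.46372344 269.5980958 ]
```

View pics/w1.png

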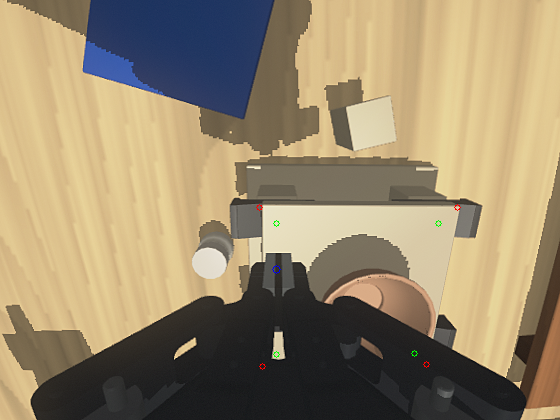

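```bash
python3 -m creep '[[0,35,0,0,0,0],[0,71,0,0,0,0],[0,73,0,0,0,0],[0,75,0,0,0,0],[0,75,0,0,0,0],[0,75,0,0,0,0]]'; python3 -m creep '[[0,1,0,0,0,0],[0,2,0,0,0,0],[0,3,0,0,0,0],[0,4,0,0,0,0],[0,4,0,0,0,0]]'
```

```text
time_s: 3.82
ee_pos: [487.0, -72.4, 97.3]
tool_rot: [-1.57, 0.042, -0.044]
contact_force: [-0.5, -0.3, 0.1]
grip_width: 0.2
time_s: 4.45
ee_pos: [487.0, -72.3, 93.2]
tool_rot: [-1.57, 0.042, -0.044]
contact_force: [0.3, 0.2, -0.5]
grip_width: -0.2
```

```bash
python3 -m creep '[[0,1,0,0,0,0],[0,2,0,0,0,0],[0,2,0,0,0,0]]';python3 -m creep '[[0,0.5,0,0,0,0],[0,1,0,0,0,0],[0,1,0,0,0,0]]'
```

```text
time_s: 4.82
ee_pos: [487.2, -72.2, 91.7]
tool_rot: [-1.569, 0.042, -0.045]
contact_force: [-3.4, 1.8, 15.1]
grip_width: 0.1
time_s: 5.2
ee_pos: [487.4, -72.1, 91.4]
tool_rot: [-1.568, 0.041, -0.045]
contact_force: [-7.7, 3.9, 24.4]
grip_width: -0.2
```

```bash
python3 -m creep '[[0,-10,0,0,0,0],[0,-12,0,0,0,0],[45,-12,0,0,0,0],[90,-12,0,0,0,0],[130,-12,0,0,0,0],[130,-12,0,0,0,0],[130,-6,0,0,0,0],[130,-2,0,0,0,0],[130,-2,0,0,0,0]]';python3 -m creep '[[0,1,0,0,0,0],[0,2,0,0,0,0],[0,2,0,0,0,0]]'
```

```text
time_s: 6.32
ee_pos: [616.6, -79.1, 93.4]
tool_rot: [-1.568, 0.042, -0.045]
contact_force: [-0.8, -0.5, -0.1]
grip_width: 0.4
time_s: 6.7
ee_pos: [616.6, -79.1, 91.5]
tool_rot: [-1.568, 0.042, -0.045]
contact_force: [-0.2, 0.8, 0.5]
grip_width: -0.1
```

```bash
python3 -m creep '[[0,1,0,0,0,0],[0,1,0,0,0,0]]';python3 -m creep '[[0,1,0,0,0,0],[0,1,0,0,0,0]]';python3 -m creep '[[0,1,0,0,0,0],[0,1,0,0,0,0]]'
```

```text
time_s: 6.95
ee_pos: [616.7, -79.0, 90.5]
tool_rot: [-1.568, 0.042, -0.044]
contact_force: [-0.1, 0.2, 0.4]
grip_width: 0.1
time_s: 7.2
ee_pos: [616.8, -78.9, 89.5]
tool_rot: [-1.568, 0.042, -0.045]
contact_force: [0.4, 0.8, 0.7]
grip_width: -0.0
time_s: 7.45
ee_pos: [617.0, -78.9, 88.9]
tool_rot: [-1.568, 0.041, -0.045]
contact_force: [-2.3, 1.8, 9.5]
grip_width: 0.3
```

```bash
python3 -m creep '[[0,0.5,0,0,0,0],[0,1,0,0,0,0],[0,1,0,0,0,0]]'; python3 - <<'E'
from h import *
s=get_state();print(s["contact_force"],s["ee_pos"])
w=snapshot("wrist")[140:400,180:540,::-1];cv2.imwrite("pics/w2.png",cv2.resize(w,None,fx=2.2,fy=2.2,interpolation=3))
E
```

```text
time_s: 7.82
ee_pos: [617.2, -78.9, 88.8]
tool_rot: [-1.567, 0.041, -0.045]
contact_force: [-4.9, 2.7, 15.3]
grip_width: 0.1
[-4.91804332  2.72588697 15.29701987] [617.16275358 -78.90141887  88.77103777]
```

View pics/w2.png

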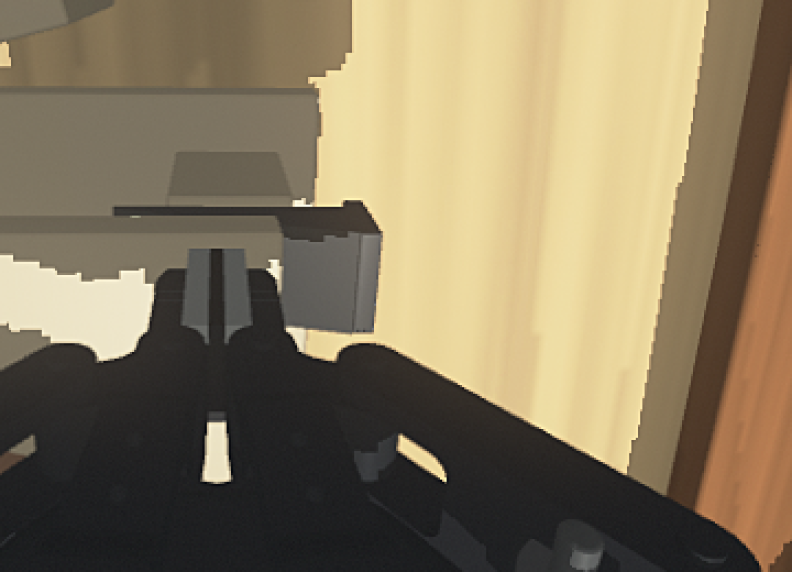

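```bash
python3 -m creep '[[0,-6,0,0,0,0],[0,-14,0,0,0,0],[0,-14,-45,0,0,0],[0,-14,-90,0,0,0],[0,-14,-130,0,0,0],[0,-14,-130,0,0,0],[0,-8,-130,0,0,0],[0,-4,-130,0,0,0],[0,-4,-130,0,0,0]]';python3 -m creep '[[0,1,0,0,0,0],[0,1.5,0,0,0,0],[0,1.5,0,0,0,0]]'
```

```text
time_s: 9.0
ee_pos: [610.3, -207.3, 92.2]
tool_rot: [-1.567, 0.04, -0.044]
contact_force: [-0.3, 1.7, 2.9]
grip_width: 0.0
time_s: 9.38
ee_pos: [610.5, -207.2, 91.8]
tool_rot: [-1.567, 0.039, -0.044]
contact_force: [-7.5, 0.1, 20.7]
grip_width: -0.1
```

```bash
python3 -m creep '[[0,-8,0,0,0,0],[0,-15,0,0,0,0],[35,-15,0,0,0,0],[70,-15,20,0,0,0],[70,-15,60,0,0,0],[70,-15,100,0,0,0],[70,-15,123,0,0,0],[70,-15,123,0,0,0],[70,5,123,0,0,0],[70,20,123,0,0,0],[70,27,123,0,0,0],[70,27,123,0,0,0],[70,27,123,0,0,0]]'; python3 - <<'E'
from h import *
s=get_state();print(s["contact_force"],s["ee_pos"])
w=snapshot("wrist")[:,:,::-1].copy()
c=np.array([548.5,-143.3]);u=np.array([.9984,-.056]);v=np.array([.056,.9984])
for b in(-1,1):
  p=projw(np.r_[c+107*u+(62+15*b)*v,79.5],s)[0];print(p);cv2.circle(w,tuple(int(x) for x in p),2,(0,0,255),1)
w=w[140:400,180:540]
cv2.imwrite("pics/w3.png",cv2.resize(w,None,fx=2.2,fy=2.2,interpolation=3))
E
```

```text
time_s: 11.0
ee_pos: [687.3, -88.2, 65.9]
tool_rot: [-1.567, 0.038, -0.045]
contact_force: [-0.0, 0.5, 0.4]
grip_width: -0.1
[-0.03835001  0.48121466  0.38138233] [687.29827928 -88.23914806  65.91066707]
[221.61142014 309.06782581]
[218.1236721  256.65084459]
```

View pics/w3.png

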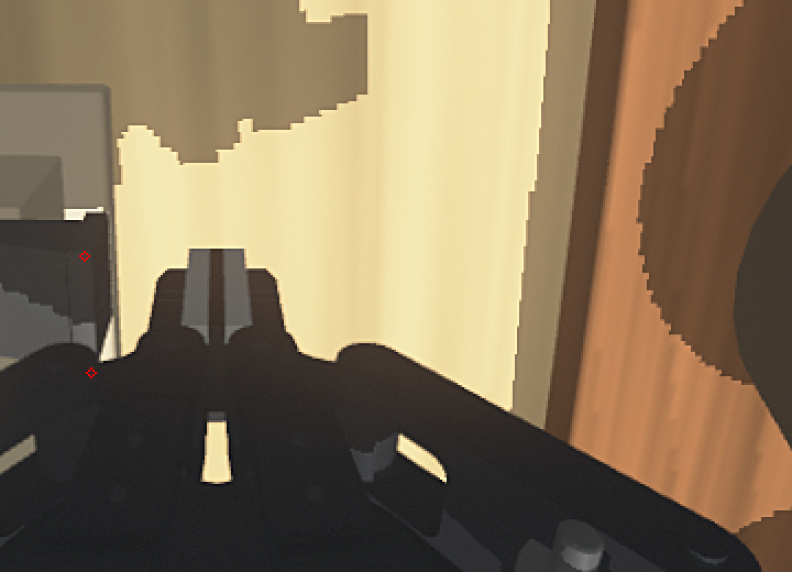

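```bash
python3 -m creep '[[-3,0,2,0,0,0],[-6,0,2,0,0,0],[-8,0,2,0,0,0],[-8,0,2,0,0,0]]'; python3 -m creep '[[-1.5,0,0,0,0,0],[-3,0,0,0,0,0],[-3,0,0,0,0,0]]'; python3 -m creep '[[-1.5,0,0,0,0,0],[-3,0,0,0,0,0],[-3,0,0,0,0,0]]'
```

```text
time_s: 11.55
ee_pos: [679.3, -85.7, 66.1]
tool_rot: [-1.567, 0.038, -0.045]
contact_force: [-0.4, 0.1, 0.4]
grip_width: -0.2
time_s: 11.92
ee_pos: [676.2, -85.6, 66.1]
tool_rot: [-1.567, 0.038, -0.045]
contact_force: [0.3, 0.4, -1.2]
grip_width: -0.1
time_s: 12.3
ee_pos: [673.1, -85.4, 66.1]
tool_rot: [-1.567, 0.038, -0.045]
contact_force: [-0.4, -0.6, 0.0]
grip_width: 0.0
```

```bash
python3 -m creep '[[-1.5,0,0,0,0,0],[-3,0,0,0,0,0],[-3,0,0,0,0,0]]'
```

```text
time_s: 12.68
ee_pos: [670.1, -85.3, 66.1]
tool_rot: [-1.567, 0.038, -0.045]
contact_force: [0.5, 0.9, 1.0]
grip_width: 0.3
```

```bash
python3 -m creep '[[-1.5,0,0,0,0,0],[-3,0,0,0,0,0],[-3,0,0,0,0,0]]';python3 -m creep '[[-1.5,0,0,0,0,0],[-3,0,0,0,0,0],[-3,0,0,0,0,0]]'
```

```text
time_s: 13.05
ee_pos: [667.0, -85.1, 66.2]
tool_rot: [-1.567, 0.038, -0.045]
contact_force: [0.7, -0.0, -0.5]
grip_width: -0.0
time_s: 13.42
ee_pos: [663.8, -84.9, 66.1]
tool_rot: [-1.567, 0.039, -0.045]
contact_force: [0.2, -0.1, -0.6]
grip_width: -0.0
```

```bash
python3 - <<'E'
from h import *
w=snapshot("wrist")[180:320,180:340,::-1]
t=snapshot("side")[300:420,310:400,::-1]
a=cv2.resize(w,(480,420),interpolation=3);b=cv2.resize(t,(315,420),interpolation=3)
cv2.imwrite("pics/w4.png",np.hstack([a,b]))
E
```

```text
(no output)
```

View pics/w4.png

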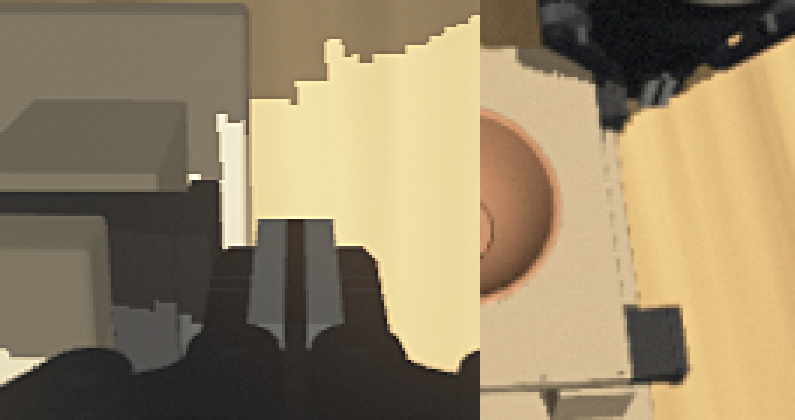

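```bash
python3 -m creep '[[-1.5,0,0,0,0,0],[-3,0,0,0,0,0],[-3,0,0,0,0,0]]';python3 -m creep '[[-1.5,0,0,0,0,0],[-3,0,0,0,0,0],[-3,0,0,0,0,0]]'
```

```text
time_s: 13.9
ee_pos: [660.8, -84.7, 66.1]
tool_rot: [-1.567, 0.039, -0.045]
contact_force: [-0.6, -0.5, 0.3]
grip_width: -0.0
time_s: 14.28
ee_pos: [658.3, -84.5, 66.3]
tool_rot: [-1.567, 0.037, -0.046]
contact_force: [4.7, 0.1, -1.9]
grip_width: 0.2
```

```bash
python3 -m creep '[[-1,0,0,0,0,0],[-1.5,0,0,0,0,0],[-1.5,0,0,0,0,0]]';python3 -m creep '[[-1,0,0,0,0,0],[-1.5,0,0,0,0,0],[-1.5,0,0,0,0,0]]'
```

```text
time_s: 14.65
ee_pos: [658.0, -84.4, 66.8]
tool_rot: [-1.567, 0.035, -0.048]
contact_force: [8.6, -0.6, -1.5]
grip_width: -0.0
time_s: 15.02
ee_pos: [657.8, -84.3, 67.4]
tool_rot: [-1.567, 0.033, -0.05]
contact_force: [9.0, -0.1, -1.7]
grip_width: -0.0
```

```bash
python3 - <<'E'
from h import *
w=snapshot("wrist")[180:320,180:340,::-1]
t=snapshot("side")[300:420,310:400,::-1]
s=get_state();print(s["contact_force"],s["ee_pos"],s["tool_rot"])
a=cv2.resize(w,(480,420),interpolation=3);b=cv2.resize(t,(315,420),interpolation=3)
cv2.imwrite("pics/w5.png",np.hstack([a,b]))
E
```

```text
[ 8.71809044 -0.18228646 -2.05410852] [657.73557963 -84.36931678  67.3665222 ] [-1.56753771  0.03266772 -0.04962807]
```

View pics/w5.png

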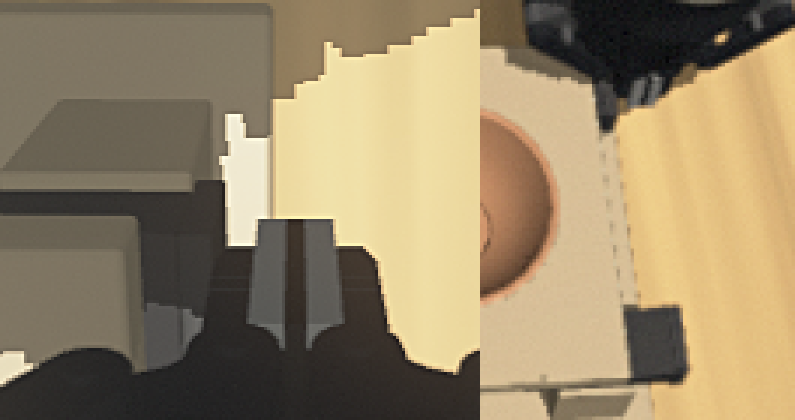

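```bash
python3 -m creep '[[-1,1,0,0,0,0],[-2,1,0,0,0,0],[-3,1,0,0,0,0],[-3,1,0,0,0,0]]'; python3 -m creep '[[4,0,0,0,0,0],[12,0,0,0,0,0],[25,0,0,0,0,0],[25,0,0,0,0,0]]'; python3 - <<'E'
from h import *
w=snapshot("wrist")[180:320,180:340,::-1]
t=snapshot("side")[300:420,310:400,::-1]
a=cv2.resize(w,(480,420),interpolation=3);b=cv2.resize(t,(315,420),interpolation=3)
cv2.imwrite("pics/w6.png",np.hstack([a,b]))
E
```

```text
time_s: 15.62
ee_pos: [657.4, -84.3, 67.7]
tool_rot: [-1.568, 0.028, -0.054]
contact_force: [15.8, -1.1, -0.1]
grip_width: 0.1
time_s: 16.12
ee_pos: [683.1, -85.6, 67.8]
tool_rot: [-1.568, 0.027, -0.054]
contact_force: [-0.8, 0.2, 1.2]
grip_width: 0.3
```

View pics/w6.png

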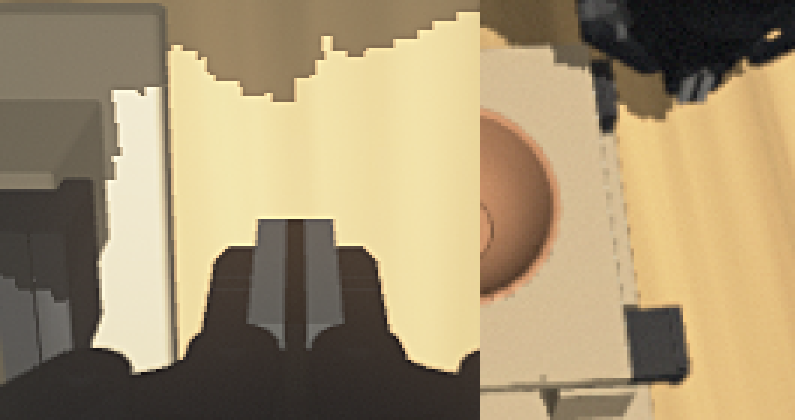

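```bash
python3 -m creep '[[0,-20,0,0,0,0],[0,-40,0,0,0,0],[-33,-40,3,0,0,0],[-66,-40,3,0,0,0],[-66,-36,3,0,0,0],[-66,-28,3,0,0,0],[-66,-26,3,0,0,0],[-66,-26,3,0,0,0]]';python3 -m creep '[[0,1,0,0,0,0],[0,2,0,0,0,0],[0,2,0,0,0,0]]'
```

```text
time_s: 17.23
ee_pos: [616.3, -79.4, 92.6]
tool_rot: [-1.569, 0.028, -0.053]
contact_force: [0.1, 0.2, 0.3]
grip_width: 0.0
time_s: 17.6
ee_pos: [616.8, -79.6, 91.9]
tool_rot: [-1.568, 0.028, -0.054]
contact_force: [-8.7, 3.1, 23.3]
grip_width: 0.1
```

```bash
python3 -m creep '[[0,0,0,0,0,0],[0,-10,0,0,0,0],[0,-40,0,0,0,0],[0,-90,0,0,0,0],[0,-140,40,0,0,0],[0,-180,80,0,0,0],[0,-200,120,0,0,0],[0,-200,120,0,0,0],[0,-200,120,0,0,0],[0,-200,120,0,0,0]]';python3 - <<'E'
from h import *
b=cv2.imread("pics/side0.png")[200:420,150:400];a=snapshot("side")[200:420,150:400,::-1]
cv2.imwrite("pics/f.png",cv2.resize(np.hstack([b,a]),None,fx=1.6,fy=1.6,interpolation=3))
E
```

```text
time_s: 18.85
ee_pos: [619.4, 38.6, 291.8]
tool_rot: [-1.569, 0.03, -0.055]
contact_force: [0.5, 0.5, 0.2]
grip_width: -0.0
```

View pics/f.png

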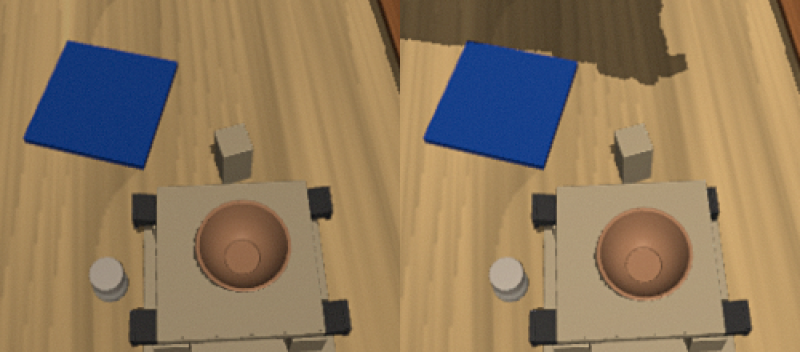

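```bash
python3 -c "
from workcell import *
print(hand_in())"
```

```text
the job is handed in; nothing more can be done
None
```

The rocking corner is fixed: I found it, pushed its wedge home, and the corner is now solid. The job is handed in, with no verdict reported; it used about 19 s of the 64 s.

- **Finding the corner:** I pressed three corners with closed fingers. The near-left and far-right corners were hard at about 92 mm. The far-left corner sank to about 89 mm before going hard. I did not press the near-right corner.
- **Pushing the wedge:** I pushed the far-left wedge in until it stopped. It moved only 0.3 mm more as the force rose to about 16 N. In the side picture it had gone in by roughly 15 mm and sat straight.
- **Pressing again:** The far-left corner held at about 92 mm under roughly 23 N.

In the last picture the other three wedges, the shelf, the spare prop and the jar look unmoved. I did not check the pinch pot or the beaker at the end, because they are outside that picture. Two things did not match what I expected:

- **Bowl moved:** It slid about 7 mm on the shelf, which is within the 30 mm limit, and it is upright.
- **Force readings:** While the corner was giving I read under 1 N, where the task says 2 to 4 N. The first part of the wedge push also read below 1 N, so I went by position and the pictures there.

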